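Archive key from behind another on a crowded hook

TASK

We need the key that hangs at the back of the crowded hook. Hang the key in front of it on the spare hook and leave it hanging there, then take the rear key off and put it upright into the lock on top of the grey document box until it is fully home, and let go. Work gently: do not force the hooks or the box, do not drop a key and leave the other desk things where they are.

Things in the scene. Friction and masses are not known exactly. Their poses are not given: they have to be found in the camera images.
- full_stand: Crowded hook stand, fixed: dark steel foot 110 x 90 x 12 mm, upright 16 mm thick, one round level steel hook 8 mm thick, pointing to -x of this frame. Origin on the desk under the upright, z up. Hook axis 130 mm above it, 92 mm long to an upturned tip (far face at 96 mm, top 12 mm above the hook's axis). Upright ends 9 mm above the axis. Rear key about 22, front about 60 mm from the upright's axis.
- spare_stand: Empty spare hook stand, fixed: same foot, hook, frame and sizes as full_stand, but its upright is telescopic and clamped at an unreported height: the hook's axis lies anywhere from 110 to 165 mm above this origin, different each time. Find it by sight or by touching the hook gently from above; the clamp holds, but both hooks are springy: they give about 1 mm per 1.5 N up or down and spring back.
- front_key_center (a point): Centre (half-way up) of the front key, loose, 63 to 117 g, 101 mm tall, nearest the hook's tip. Flat black head 12 mm thick (x, along the hook), 36 mm wide (y), z up. Top 50.5 mm above this point, hook axis 25.5 mm above it when hung. Head ends in a shoulder 20.5 mm below it; then a round steel barrel 9 mm thick, reaching 50.5 mm below it, with a 4 mm thick flag 12 mm out to +y on its lowest 12 mm.
- rear_key_center (a point): Centre (half-way up) of the rear key, loose, 63 to 117 g, 101 mm tall, nearest the upright. Head as the front key's: 12 mm thick (x), 36 mm wide (y), top 50.5 mm above this point, flat shoulder 20.5 mm below it; hook axis 25.5 mm above it when hung. Below the shoulder a flat steel blade 5 mm (x) by 12 mm (y), 30 mm long, in the middle. z up.
- front_key: Front key; origin where the hook's axis passes when it hangs, axes as its centre point's. Eye (both keys): an opening 24 mm wide right through the 12 mm thickness, roof an inverted V that rests on the hook (apex 5 mm above this origin), floor flat, 24 mm below this origin. So to pass the upturned tip a key must be raised 8 to 20 mm from hanging.
- rear_key: Rear key; origin where the hook's axis passes when it hangs, axes as its centre point's. Same head and eye as the front key.
- lock (a point): Mouth of the lock, in the flat top of the document box, 85 mm above the desk: a slot 9 mm along its x and 16 mm along its y with a 3 mm chamfer, 36 mm deep. The rear key goes in blade down, its y along the slot's y (either way round); fully home its shoulder lies flat on the box's top, its centre 20.5 mm above this point. z up.
- deed_box: Document box, fixed to the desk on soft rubber feet (gives 1 mm per 3 N downward), grey steel, 150 (x) x 190 (y) x 85 mm; origin under its centre; the lock lies 40 mm from the centre towards -x.
- ink: Stamp-ink bottle with a red cap, 34 mm thick, 75 mm tall; bystander. Origin under its centre.
- mug: White mug, 80 mm wide, 95 mm tall; bystander. Origin under its centre.
- stapler: Black stapler, 35 x 140 x 46 mm, long side along its y; bystander. Origin under its centre.
Mind the look-alikes: they are no part of the job. Leave any pink or turquoise look-alike of the rear_key alone. Leave any pink or yellow look-alike of the front_key alone.

How it is judged:
By the outcome, as a careful person would: the job done as asked, in the order asked, and still so for the second after the job is handed in, with the robot touching nothing.
It also fails if it takes over 69 s, if anything falls off the work surface, if the arm or the gripper's body presses on something with over 40 N, if the wrist force passes 120 N, or if a joint passes its speed limit or range.

ROBOT

A 7-joint arm with a two-finger parallel gripper is mounted at the origin on the work surface. World frame = base frame: x ahead of the robot, y to its left, z up, the work surface at z = 0. Lengths are in mm, angles in rad, forces in N, time in s.
With the tool pointing down it reaches from about 425 to 925 mm from the base axis. Payload 6.8 kg.
Tool frame: the origin (TCP) lies midway between the tips of the shut fingers; the grasp point (between the pads) lies 19 mm behind it; z points along the fingers, y is the direction in which the jaws open and shut (so a half turn about z gives the same grasp; the last joint's range is limited). The gripper opens to 85 mm and grips with 20 to 120 N. Pads are 22 mm wide; open, the fingers measure 114 mm over their backs; the gripper's body (76 mm by 85 mm) begins 54 mm behind the grasp point. The pads swing forward as they close: fully open they stand 13 mm farther back than shut.
Start: joints at [1, 0.477, 0.022, 1.555, -0.011, 1.109, -0.083], TCP at [301.368, -604.007, 231.308] pointing down, gripper open.
Joint ranges: [-2.96, 2.96], [-0.34, 2.1], [-1.41, 1.46], [0.24, 2.44], [-1.37, 4.51], [0.17, 1.92], [-2.96, 2.96]. Speed limits (rad/s): [2.39, 2.39, 3.14, 3.14, 3.14, 3.14, 3.14].

INTERFACE

Orientations are given as a unit quaternion [w, x, y, z].
In Python, from workcell import monitor, viewer, env gives the robot as it stands. The module is installed in compiled form; this text tells all that it offers.
- The arm moves only by the shell command python3 -m pendant 'ROWS' [FORCE]. ROWS is JSON, a list of rows, each an object with "delta_pos": the shift along the tool's x, y, z in cm, a list of three; "spin": the turn about the tool's z in degrees; "grip": the finger opening in cm, from 0 to 8.54. In form: [{"delta_pos": [x, y, z], "spin": spin, "grip": grip}, ...]. A call has 1 to 20 rows; each row is the pose to reach, as a shift and turn from the pose commanded when the call began, along the tool's axes at that moment; what a row does not reach only later rows make up. A row lasts 1/8 s, in which the tool goes at most 62.5 mm and 10.7 degrees, less where a joint would pass 70% of its speed; a pose out of reach is approached as far as the arm can. A call with a gripper value outside its range is refused whole. The fingers move at their own pace and stop on an object; FORCE is the grip in N (left out, the last holds). Time passes only in rows, so rows that repeat a pose let the fingers close. It gives the time, the measured TCP pose, the force and the opening at its end, in the units of the state.
- monitor.get_obs(): the state, without advancing time (a new reading comes with each control period).
- viewer.grab_frame(name): name is "scene" or "top"; returns a dict with "color" (384x512x3 uint8, red, green, blue), "fx", "fy", "cx", "cy" (pixels), "D" ([k1, k2, p1, p2, k3] as OpenCV has them; the pictures are not rectified), "rvec" (rotation vector, rad) and "tvec" (3), from world to camera coordinates, as OpenCV has them. Camera axes: x right, y down, z forward; pixel columns grow to the right and rows downward; lengths in mm; the calibration is good to about 2 mm. A picture is of the moment at which its call begins. There is no depth.
- env.sign_off(): hands the job in, once; it reports no verdict.
Trained networks look in a picture, given as the dict that the camera call returned (one of the last four; its "shot" number tells which), for a name from the list of things; names that differ only in an ending like _2 or _b are one class to them, and where a whole thing is asked for, a point or a joint stands for the part that bears it (a point fixed in the world has none). Each returns a list of dicts, best first, with "p" (0 to 1); they miss things now and then, are a little off and sometimes report something else, mostly with a low value. They report only what shows in the picture. A call takes as long as a camera call. They do not tell look-alikes from the thing itself.
- viewer.recognise(query, picture): "bbox" ([left, top, right, bottom] in pixels, round what is visible of it).
- viewer.masks_of(query, picture): "pixels" (384x512 bool, what is visible of it) and "bbox" ([left, top, right, bottom] in pixels, round what is visible of it).
The state is a dict: "t": time; "q": joint angles; "joint_vel": joint speeds; "joint_efforts": joint torques, N m; "eef_pos": TCP position; "eef_rot": TCP orientation; "wrist_force": force on the tool from outside, world axes, zero at the start; "wrist_torque": the same for the moment, N m; "grip_width": finger opening in mm.
Only numpy, scipy, OpenCV 4.12 (cv2) and the standard library are available. Lean on these libraries where they do the work, as an engineer would, in place of code of your own. Each camera call takes 0.05 s, during which the arm holds its last target. There are 200 camera calls.

## Working session

There is one attempt and no reset: what is moved stays moved. The work goes in short steps, Python scripts to look and compute and a shell command to move; the robot and the scene stay as the last step left them, time stands still between calls to the robot, and variables do not carry over. Pictures are saved under pics/ and viewed, about 8 in all and at most 12, crops included, and the job is handed in when it is done.

```bash
mkdir -p pics
cat > h.py <<'E'
import numpy as np, cv2, json
from scipy.spatial.transform import Rotation as R
from scipy.optimize import least_squares
from workcell import monitor, viewer, env
def P(f): return np.array([[f['fx'],0,f['cx']],[0,f['fy'],f['cy']],[0,0,1]],float), np.array(f['D'],float), np.array(f['rvec'],float), np.array(f['tvec'],float)
def proj(f,X):
    K,D,r,t=P(f); return cv2.projectPoints(np.atleast_2d(np.array(X,float)),r,t,K,D)[0].reshape(-1,2)
def ray(f,uv):
    K,D,r,t=P(f); n=cv2.undistortPoints(np.array(uv,float).reshape(1,1,2),K,D).ravel()
    M=cv2.Rodrigues(r)[0]; d=M.T@np.array([n[0],n[1],1]); return -M.T@t.ravel(), d/np.linalg.norm(d)
def atz(f,uv,z):
    o,d=ray(f,uv); return o+d*(z-o[2])/d[2]
def tri(fs,uvs):
    A=np.zeros((3,3));b=np.zeros(3)
    for f,u in zip(fs,uvs):
        o,d=ray(f,u);Q=np.eye(3)-np.outer(d,d);A+=Q;b+=Q@o
    return np.linalg.solve(A,b)
def save(f,name,box=None,s=1):
    c=f['color'][...,::-1]
    if box: c=c[box[1]:box[3],box[0]:box[2]]
    cv2.imwrite('pics/'+name,cv2.resize(c,None,fx=s,fy=s,interpolation=cv2.INTER_CUBIC))
E
python3 - <<'E'
from h import *
import pickle
s=viewer.grab_frame('scene');t=viewer.grab_frame('top')
pickle.dump((s,t),open('f0.pkl','wb'))
a=np.vstack([s['color'],t['color']])[...,::-1]
cv2.imwrite('pics/s.png',cv2.resize(s['color'][...,::-1],(800,600)));cv2.imwrite('pics/t.png',cv2.resize(t['color'][...,::-1],(800,600)))
for f,n in((s,'s'),(t,'t')):
    o,d=ray(f,(256,192));print(n,o,d,f['fx'])
    for q in ['full_stand','spare_stand','front_key','rear_key','lock','deed_box','ink','mug','stapler']:
        print(n,q,[(np.round(x['bbox']).astype(int).tolist(),round(x['p'],2)) for x in viewer.recognise(q,f)])
o=monitor.get_obs();print(o['eef_pos'],o['eef_rot'],o['t'],o['grip_width'])
E
```

```text
s [934.9686927  560.43864851 764.58288409] [-0.38161253 -0.59568262 -0.70677726] 368.3701315211154
s full_stand [([282, 226, 346, 309], 0.78)]
s spare_stand [([185, 115, 235, 172], 0.85)]
s front_key [([357, 214, 381, 246], 0.83), ([319, 202, 340, 228], 0.68), ([328, 222, 346, 260], 0.56)]
s rear_key [([346, 283, 360, 314], 0.89), ([368, 259, 393, 292], 0.88), ([317, 232, 334, 269], 0.79)]
s lock [([213, 167, 302, 254], 0.76), ([188, 117, 234, 173], 0.45)]
s deed_box [([213, 168, 299, 255], 0.72), ([310, 234, 334, 264], 0.61)]
s ink [([212, 256, 227, 286], 0.87), ([186, 124, 225, 172], 0.25)]
s mug [([147, 178, 182, 225], 0.83)]
s stapler [([296, 167, 331, 204], 0.58)]
t [ 404.78405839    2.61045213 1265.5428765 ] [ 0.14592982  0.0277169  -0.9889066 ] 471.31166224599286
t full_stand [([168, 211, 188, 220], 0.68), ([164, 178, 201, 230], 0.57)]
t spare_stand [([359, 178, 398, 227], 0.97)]
t front_key [([211, 240, 221, 254], 0.68), ([168, 214, 185, 215], 0.63), ([244, 263, 297, 284], 0.45)]
t rear_key [([128, 230, 151, 231], 0.62), ([126, 192, 145, 205], 0.54), ([168, 193, 183, 206], 0.47)]
t lock [([231, 166, 312, 229], 0.94), ([164, 176, 202, 222], 0.21)]
t deed_box [([233, 160, 310, 228], 0.57)]
t ink [([221, 127, 237, 142], 0.64)]
t mug [([300, 108, 346, 143], 0.7)]
t stapler [([243, 266, 297, 281], 0.97)]
[ 301.36237423 -604.02201666  231.32657898] [ 3.25475629e-05  9.73351011e-01  2.29320318e-01 -3.52194625e-08] 1.0 85.38404493146601
```

View pics/s.png

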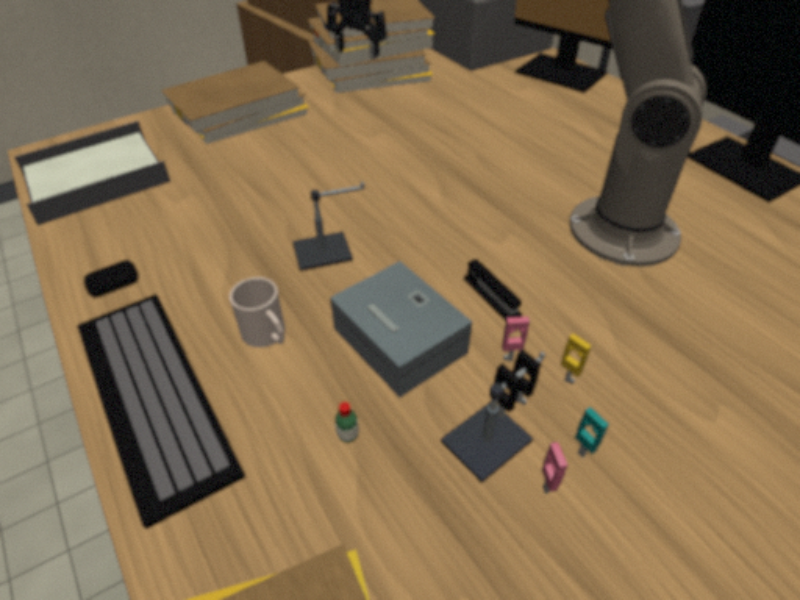

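View pics/t.png

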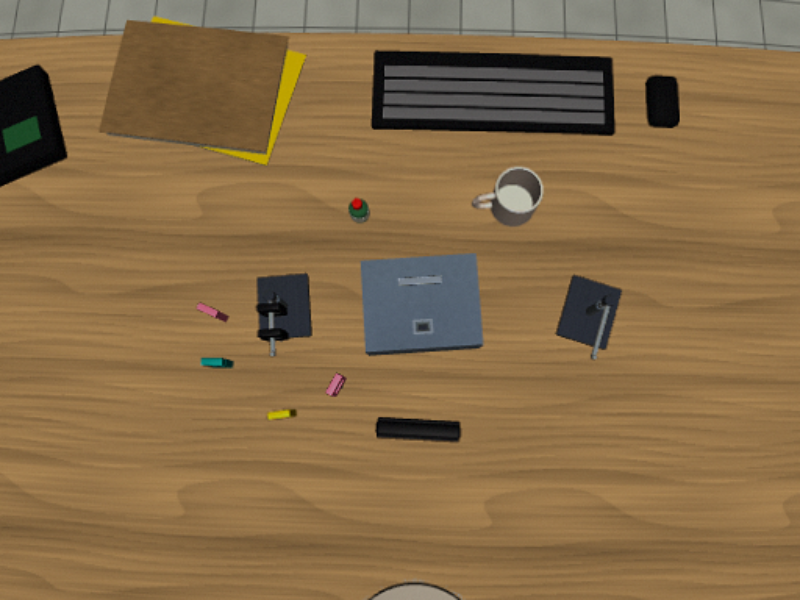

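Run:
```python
from h import *
import pickle
s,t=pickle.load(open('f0.pkl','rb'))
def crop(f,x,y,w=66,h=75,k=4):
    c=cv2.resize(f['color'][y:y+h,x:x+w,::-1],None,fx=k,fy=k,interpolation=cv2.INTER_CUBIC)
    for i in range(w):
        if (x+i)%10==0: cv2.line(c,(i*k+2,0),(i*k+2,8 if (x+i)%50 else 16),(0,255,255),1)
    for j in range(h):
        if (y+j)%10==0: cv2.line(c,(0,j*k+2),(8 if (y+j)%50 else 16,j*k+2),(0,255,255),1)
    return c
r1=np.hstack([crop(t,155,165),crop(t,350,165),crop(t,240,165)])
r2=np.hstack([crop(s,290,200),crop(s,180,108),crop(s,235,160)])
cv2.imwrite('pics/c.png',np.vstack([r1,r2]))
```

```text
(no output)
```

View pics/c.png

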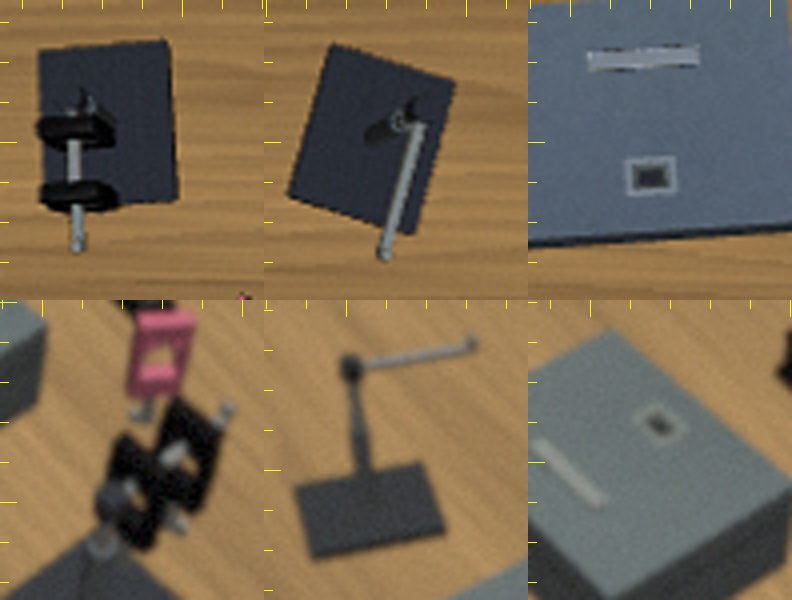

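```bash
cat > fit.py <<'E'
from h import *
import pickle
s,t=pickle.load(open('f0.pkl','rb'))
c=lambda L,x,y:[((a-1.5)/4+x,(b-1.5)/4+y) for a,b in L]
def W(p,L): return (R.from_euler('z',p[2]).apply(np.array(L,float)))+[p[0],p[1],0]
F=[[55,45,12],[55,-45,12],[-55,-45,12],[-55,45,12]]
def fit(x0,obs):
    def r(p):
        e=[]
        for f,pts,uv in obs: e.append(proj(f,W(p,pts(p)))-np.array(uv))
        return np.vstack(e).ravel()
    q=least_squares(r,x0,loss='soft_l1');e=r(q.x).reshape(-1,2);print(np.round(q.x,3),np.round(e,1).tolist());return q.x
H=lambda h:[[-93,0,h+5],[0,0,h]]
print('full');fit([650,240,0],[(t,lambda p:F,c([(38,48),(168,40),(178,200),(40,203)],155,165)),(t,lambda p:[[-93,0,135]],c([(78,243)],155,165)),(s,lambda p:H(130),c([(228,110),(110,198)],290,200))])
print('spare')
fit([650,-240,0,140],[(t,lambda p:F,c([(68,43),(191,82),(150,235),(24,195)],350,165)),(t,lambda p:H(p[3])[:1],c([(121,255)],350,165)),
 (s,lambda p:F,c([(156,162),(31,187),(51,260),(181,235)][1:2]+[(51,260),(181,235),(156,162)][0:0]+[],180,108) if 0 else c([(51,260),(31,187),(156,162),(181,235)],180,108)),
 (s,lambda p:H(p[3]),c([(207,43),(86,67)],180,108))])
k=512/800
B=[[75,95,85],[75,-95,85],[-75,-95,85],[-75,95,85]]
print('box');b=fit([650,0,0],[(t,lambda p:B,[(361*k,261*k),(477*k,254*k),(482*k,346*k),(366*k,353*k)]),(t,lambda p:[[-40,0,85]],[(270.1,208.9)]),(s,lambda p:[[-40,0,85]],[(267.6,191.1)])])
print(W(b,[[-40,0,85]]),atz(t,(270.1,208.9),85),atz(s,(267.6,191.1),85),tri((s,t),[(267.6,191.1),(270.1,208.9)]))
# keys top centres
for u in [(76,131),(78,195)]: print('key top',atz(t,c([u],155,165)[0],155))
for n,u in dict(pinkL=(212,312),teal=(217,363),yel=(281,414),pinkR=(336,384),ink=(359,209),mug=(515,196)).items(): print(n,atz(t,(u[0]*k,u[1]*k),100 if n not in('ink','mug') else 75).round(0))
E
python3 fit.py
```

```text
full
[5.77154e+02 2.39572e+02 9.00000e-02] [[-0.0, -0.6], [0.2, -0.8], [-0.4, -0.6], [0.9, 0.8], [-0.5, 0.4], [0.6, -0.6], [-0.1, 0.1]]
spare
[ 579.47  -288.191   12.295  141.076] [[-0.6, -0.8], [0.2, -1.0], [0.3, -0.6], [-0.2, -0.2], [-0.4, -0.4], [-0.7, -1.8], [-0.6, -1.1], [1.1, -1.3], [1.4, -2.7], [1.0, -0.6], [0.8, 0.3]]
box
[5.75624e+02 1.11600e+00 8.00000e-02] [[-0.2, -0.3], [-0.3, 0.0], [0.6, -0.4], [-0.7, -0.7], [0.4, 0.4], [0.8, -1.5]]
[[535.75139986  -2.07275998  85.        ]] [536.79418907  -0.96585482  85.        ] [540.80690494   1.45110847  85.        ] [537.84174719  -1.46116363  80.80759092]
key top [551.09237217 230.6395464  155.        ]
key top [512.68594974 227.47627956 155.        ]
pinkL [550. 339. 100.]
teal [468. 326. 100.]
yel [391. 218. 100.]
pinkR [440. 133. 100.]
ink [732. 109.  75.]
mug [ 761. -152.   75.]
```

```bash
cat > go.py <<'E'
from h import *
import sys
FULL=(577.2,239.6,.09,130); SPARE=(579.5,-288.2,-.271,141); 
def pt(S,d,lat=0):  # point on hook at d from upright
    c,s=np.cos(S[2]),np.sin(S[2]); return np.array([S[0]-d*c-lat*s,S[1]-d*s+lat*c])
def to(x,y,z,yaw):
    o=monitor.get_obs();q=np.array(o['eef_rot']);M=R.from_quat(q[[1,2,3,0]])
    d=M.inv().apply(np.array([x,y,z])-o['eef_pos'])/10
    ax=M.as_matrix()[:,0];cur=np.arctan2(ax[1],ax[0]);sp=(np.degrees(cur-yaw)+90)%180-90
    print('to',np.round([x,y,z],1),'delta',d.round(2),'spin',round(sp,1))
def st():
    o=monitor.get_obs();print('t',round(o['t'],2),'pos',np.round(o['eef_pos'],1),'F',np.round(o['wrist_force'],2),'T',np.round(o['wrist_torque'],2),'w',round(o['grip_width'],1),'q',np.round(o['q'],2))
E
python3 - <<'E'
from go import *
st();p=pt(FULL,60);print(p);to(*p,235,.09);to(450,-150,240,.09);print('lock');to(536.5,-1.5,200,.08)
E
```

```text
t 1.0 pos [ 301.4 -604.   231.3] F [ 0.04  0.04 -0.11] T [ 0.01  0.01 -0.02] w 85.4 q [ 1.    0.48  0.02  1.56 -0.01  1.11 -0.08]
[517.44283602 234.20728705]
to [517.4 234.2 235. ] delta [ 56.76 -65.36  -0.37] spin 21.4
to [ 450 -150  240] delta [ 33.57 -33.99  -0.87] spin 21.4
lock
to [536.5  -1.5 200. ] delta [ 47.94 -43.42   3.13] spin 21.9
```

```bash
python3 -m pendant '[{"delta_pos":[10,-10,-1],"spin":5,"grip":6.0},{"delta_pos":[33.6,-34,-1],"spin":21.4,"grip":6.0},{"delta_pos":[33.6,-34,-1],"spin":21.4,"grip":6.0},{"delta_pos":[33.6,-34,-1],"spin":21.4,"grip":6.0},{"delta_pos":[33.6,-34,-1],"spin":21.4,"grip":6.0},{"delta_pos":[33.6,-34,-1],"spin":21.4,"grip":6.0},{"delta_pos":[33.6,-34,-1],"spin":21.4,"grip":6.0},{"delta_pos":[33.6,-34,-1],"spin":21.4,"grip":6.0},{"delta_pos":[56.8,-65.4,-0.4],"spin":21.4,"grip":6.0},{"delta_pos":[56.8,-65.4,-0.4],"spin":21.4,"grip":6.0},{"delta_pos":[56.8,-65.4,-0.4],"spin":21.4,"grip":6.0},{"delta_pos":[56.8,-65.4,-0.4],"spin":21.4,"grip":6.0},{"delta_pos":[56.8,-65.4,-0.4],"spin":21.4,"grip":6.0},{"delta_pos":[56.8,-65.4,-0.4],"spin":21.4,"grip":6.0},{"delta_pos":[56.8,-65.4,-0.4],"spin":21.4,"grip":6.0},{"delta_pos":[56.8,-65.4,-0.4],"spin":21.4,"grip":6.0},{"delta_pos":[56.8,-65.4,-0.4],"spin":21.4,"grip":6.0}]'
python3 - <<'E'
from go import *
st();p=pt(FULL,60);to(*p,111,.09)
E
```

```text
t: 3.12
eef_pos: [517.9, 232.4, 235.1]
eef_rot: [0.001, 0.999, 0.043, -0.0]
wrist_force: [0.2, -0.2, 0.4]
grip_width: 60.1
t 3.12 pos [517.9 232.4 235.1] F [ 0.21 -0.22  0.38] T [-0.04 -0.02 -0.01] w 60.1 q [-0.21  0.33 -0.41  1.79  0.15  1.05 -2.15]
to [517.4 234.2 111. ] delta [-0.03 -0.2  12.41] spin -0.2
```

```bash
python3 -m pendant '[{"delta_pos":[0,0,3],"spin":0,"grip":6.0},{"delta_pos":[0,0,6],"spin":0,"grip":6.0},{"delta_pos":[0,0,9],"spin":0,"grip":6.0},{"delta_pos":[0,0,11.5],"spin":0,"grip":6.0},{"delta_pos":[0,0,12.4],"spin":0,"grip":6.0},{"delta_pos":[0,0,12.4],"spin":0,"grip":6.0},{"delta_pos":[0,0,12.4],"spin":0,"grip":6.0}]'
python3 - <<'E'
from go import *
st()
s=viewer.grab_frame('scene');t=viewer.grab_frame('top')
a=cv2.resize(s['color'][195:275,285:365,::-1],(400,400),interpolation=3);b=cv2.resize(t['color'][165:245,135:215,::-1],(400,400),interpolation=3)
cv2.imwrite('pics/g1.png',np.hstack([a,b]))
E
```

```text
t: 4.0
eef_pos: [518.5, 234.7, 112.5]
eef_rot: [-0.0, 0.999, 0.044, 0.001]
wrist_force: [1.2, -0.4, -0.5]
grip_width: 60.0
t 4.0 pos [518.5 234.7 112.5] F [ 1.22 -0.36 -0.52] T [0.03 0.02 0.04] w 60.0 q [-0.24  0.47 -0.37  1.9   0.23  0.81 -2.22]
```

View pics/g1.png

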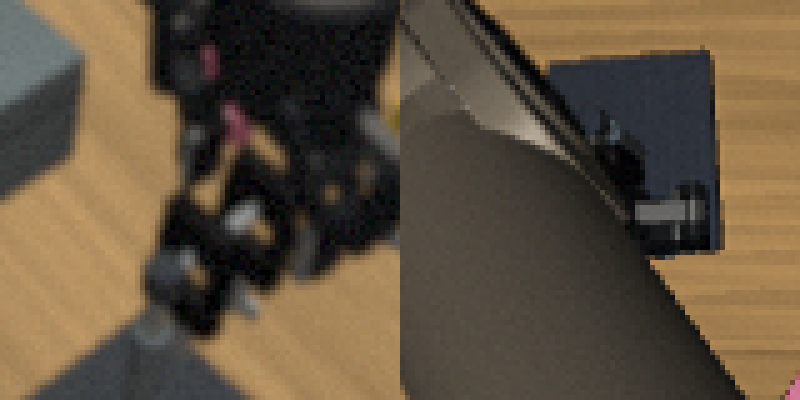

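The scene crop shows the fingers either side of the front key: left finger around (190,160), right around (300,250). The rear key is untouched behind it, so I'm closing.

```bash
python3 -m pendant '[{"delta_pos":[0,0,0],"spin":0,"grip":3.4},{"delta_pos":[0,0,0],"spin":0,"grip":3.4},{"delta_pos":[0,0,0],"spin":0,"grip":3.2},{"delta_pos":[0,0,0],"spin":0,"grip":3.2},{"delta_pos":[0,0,0],"spin":0,"grip":3.2},{"delta_pos":[0,0,0],"spin":0,"grip":3.2}]' 35
python3 -c "
from go import *
st()"
```

```text
t: 4.85
eef_pos: [517.8, 234.8, 111.4]
eef_rot: [-0.0, 0.999, 0.045, 0.0]
wrist_force: [1.1, -1.2, 0.2]
grip_width: 35.6
t 4.85 pos [517.8 234.8 111.4] F [ 1.12 -1.24  0.15] T [-0.1  -0.22 -0.02] w 35.6 q [-0.24  0.47 -0.37  1.9   0.23  0.81 -2.22]
```

```bash
python3 -m pendant '[{"delta_pos":[0,0,-0.3],"spin":0,"grip":3.2},{"delta_pos":[0,0,-0.7],"spin":0,"grip":3.2},{"delta_pos":[0,0,-1.1],"spin":0,"grip":3.2},{"delta_pos":[0,0,-1.4],"spin":0,"grip":3.2},{"delta_pos":[0,0,-1.4],"spin":0,"grip":3.2}]'
python3 - <<'E'
from go import *
st();p=pt(FULL,130);to(*p,125,.09)
s=viewer.grab_frame('scene');save(s,'g2.png',(285,190,365,270),6)
E
```

```text
t: 5.48
eef_pos: [517.8, 234.9, 125.6]
eef_rot: [-0.0, 0.999, 0.045, 0.0]
wrist_force: [0.5, 0.1, -1.5]
grip_width: 35.5
t 5.47 pos [517.8 234.9 125.6] F [ 0.45  0.07 -1.47] T [0.   0.04 0.01] w 35.5 q [-0.24  0.46 -0.38  1.89  0.22  0.84 -2.21]
to [447.7 227.9 125. ] delta [-7.04  0.07  0.06] spin -0.0
```

View pics/g2.png

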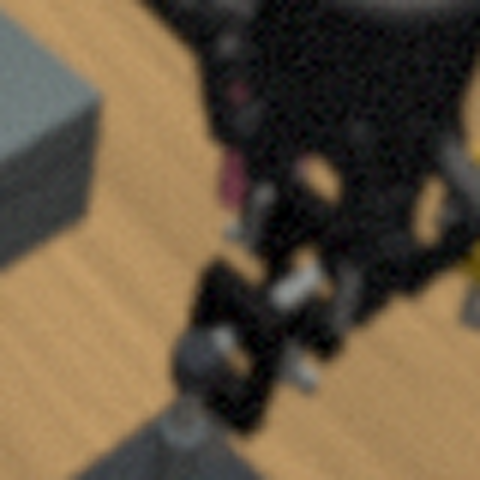

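The key is lifted clear: only its weight shows, and there is no side load. Sliding it out along the hook.

```bash
python3 -m pendant '[{"delta_pos":[-0.8,0,0],"spin":0,"grip":3.2},{"delta_pos":[-1.8,0,0],"spin":0,"grip":3.2},{"delta_pos":[-2.8,0,0],"spin":0,"grip":3.2}]'
python3 -m pendant '[{"delta_pos":[-1,0,0],"spin":0,"grip":3.2},{"delta_pos":[-2,0,0],"spin":0,"grip":3.2},{"delta_pos":[-3,0,0],"spin":0,"grip":3.2},{"delta_pos":[-4,0,0],"spin":0,"grip":3.2},{"delta_pos":[-4,0,0],"spin":0,"grip":3.2}]'
python3 - <<'E'
from go import *
st();p=pt(SPARE,135);p2=(430,120);to(430,215,225,.09);to(*p,225,-.271);to(*pt(SPARE,50),225,-.271)
E
```

```text
t: 5.9
eef_pos: [488.6, 232.2, 125.2]
eef_rot: [0.0, 0.999, 0.045, -0.0]
wrist_force: [-0.3, -0.1, -1.5]
grip_width: 35.1
t: 6.52
eef_pos: [449.2, 228.6, 125.3]
eef_rot: [0.0, 0.999, 0.045, -0.0]
wrist_force: [-0.0, 0.5, -1.4]
grip_width: 35.1
t 6.53 pos [449.2 228.6 125.3] F [-0.04  0.46 -1.35] T [0.01 0.07 0.02] w 35.1 q [-0.26  0.37 -0.41  2.03  0.2   0.78 -2.26]
to [430 215 225] delta [-2.03  1.19 -9.97] spin -0.0
to [ 449.4 -252.1  225. ] delta [-4.29 47.88 -9.95] spin 20.7
to [ 531.3 -274.8  225. ] delta [ 3.66 50.88 -9.95] spin 20.7
```

```bash
python3 -m pendant '[{"delta_pos":[0,0,-5],"spin":0,"grip":3.2},{"delta_pos":[0,0,-10],"spin":0,"grip":3.2},{"delta_pos":[0,4,-10],"spin":5,"grip":3.2},{"delta_pos":[-1,9,-10],"spin":10,"grip":3.2},{"delta_pos":[-2,14,-10],"spin":20,"grip":3.2},{"delta_pos":[-2,19,-10],"spin":20.7,"grip":3.2},{"delta_pos":[-2,24,-10],"spin":20.7,"grip":3.2},{"delta_pos":[-3,29,-10],"spin":20.7,"grip":3.2},{"delta_pos":[-3,34,-10],"spin":20.7,"grip":3.2},{"delta_pos":[-4,39,-10],"spin":20.7,"grip":3.2},{"delta_pos":[-4,44,-10],"spin":20.7,"grip":3.2},{"delta_pos":[-4.3,47.9,-10],"spin":20.7,"grip":3.2},{"delta_pos":[-4.3,47.9,-10],"spin":20.7,"grip":3.2},{"delta_pos":[-4.3,47.9,-10],"spin":20.7,"grip":3.2},{"delta_pos":[-4.3,47.9,-10],"spin":20.7,"grip":3.2}]'
python3 - <<'E'
from go import *
st();to(*pt(SPARE,135),136,-.271)
E
```

```text
t: 8.4
eef_pos: [450.1, -250.9, 225.3]
eef_rot: [-0.0, 0.991, -0.135, -0.0]
wrist_force: [0.6, -0.6, -0.7]
grip_width: 35.5
t 8.4 pos [ 450.1 -250.9  225.3] F [ 0.58 -0.55 -0.73] T [-0.01 -0.03  0.02] w 35.5 q [ 0.42  0.22 -0.03  1.94  0.01  0.98 -1.46]
to [ 449.4 -252.1  136. ] delta [-0.03  0.14  8.93] spin 0.1
```

```bash
python3 -m pendant '[{"delta_pos":[0,0.1,3],"spin":0,"grip":3.2},{"delta_pos":[0,0.1,6],"spin":0,"grip":3.2},{"delta_pos":[0,0.1,8.9],"spin":0,"grip":3.2},{"delta_pos":[0,0.1,8.9],"spin":0,"grip":3.2},{"delta_pos":[0,0.1,8.9],"spin":0,"grip":3.2}]'
python3 - <<'E'
from go import *
st()
o=monitor.get_obs()
s=viewer.grab_frame('scene');t=viewer.grab_frame('top')
a=cv2.resize(s['color'][100:170,180:260,::-1],(480,420),interpolation=3);b=cv2.resize(t['color'][160:240,340:400,::-1],(315,420),interpolation=3)
cv2.imwrite('pics/g3.png',np.hstack([a,b]))
# predicted scene pixels: key origin, tip axis, upright axis
x,y,z=o['eef_pos']
print(((proj(s,[[x,y,z+18.6],[x,y,z+44],[*pt(SPARE,93),141],[*pt(SPARE,0),141]])-[180,100])*6).round(0).tolist())
E
```

```text
t: 9.02
eef_pos: [450.4, -252.9, 137.4]
eef_rot: [0.0, 0.991, -0.135, 0.001]
wrist_force: [0.4, -0.7, -1.6]
grip_width: 35.8
t 9.03 pos [ 450.4 -252.9  137.4] F [ 0.41 -0.73 -1.64] T [-0.02  0.03 -0.01] w 35.8 q [ 0.42  0.34 -0.03  2.02  0.02  0.78 -1.47]
[[392.0, 75.0], [391.0, 31.0], [314.0, 115.0], [131.0, 148.0]]
```

View pics/g3.png

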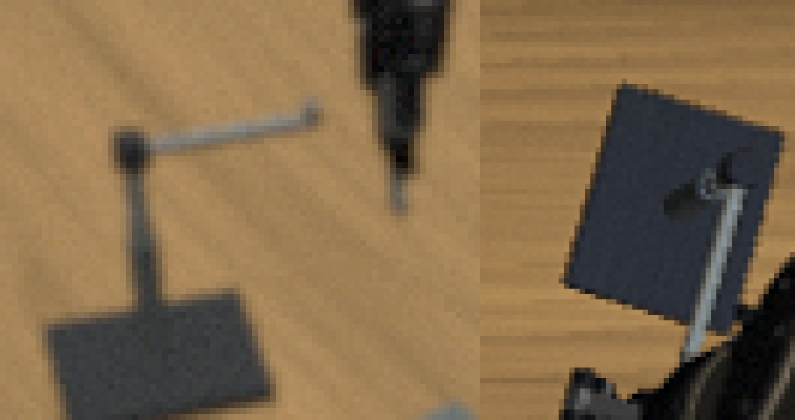

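```bash
python3 -m pendant '[{"delta_pos":[1,0,0],"spin":0,"grip":3.2},{"delta_pos":[2,0,0],"spin":0,"grip":3.2},{"delta_pos":[2.6,0,0],"spin":0,"grip":3.2},{"delta_pos":[3,0,0],"spin":0,"grip":3.2}]'
python3 -m pendant '[{"delta_pos":[0.3,0,0],"spin":0,"grip":3.2},{"delta_pos":[0.6,0,0],"spin":0,"grip":3.2}]'
python3 -m pendant '[{"delta_pos":[0.3,0,0],"spin":0,"grip":3.2},{"delta_pos":[0.7,0,0],"spin":0,"grip":3.2},{"delta_pos":[1.0,0,0],"spin":0,"grip":3.2}]'
python3 - <<'E'
from go import *
st()
o=monitor.get_obs()
s=viewer.grab_frame('scene')
a=cv2.resize(s['color'][100:170,180:260,::-1],(640,560),interpolation=3)
cv2.imwrite('pics/g4.png',a)
E
```

```text
t: 9.62
eef_pos: [478.9, -261.3, 136.2]
eef_rot: [-0.0, 0.991, -0.136, -0.0]
wrist_force: [-0.7, 0.1, -1.0]
grip_width: 35.5
t: 9.88
eef_pos: [484.2, -262.9, 136.2]
eef_rot: [-0.0, 0.991, -0.136, -0.0]
wrist_force: [0.1, 0.1, -1.1]
grip_width: 35.5
t: 10.25
eef_pos: [494.1, -265.6, 136.3]
eef_rot: [-0.0, 0.991, -0.136, 0.0]
wrist_force: [0.1, 0.3, -0.9]
grip_width: 35.8
t 10.25 pos [ 494.1 -265.6  136.3] F [ 0.05  0.31 -0.91] T [ 0.04  0.02 -0.03] w 35.8 q [ 0.41  0.4  -0.03  1.92  0.02  0.82 -1.48]
```

View pics/g4.png

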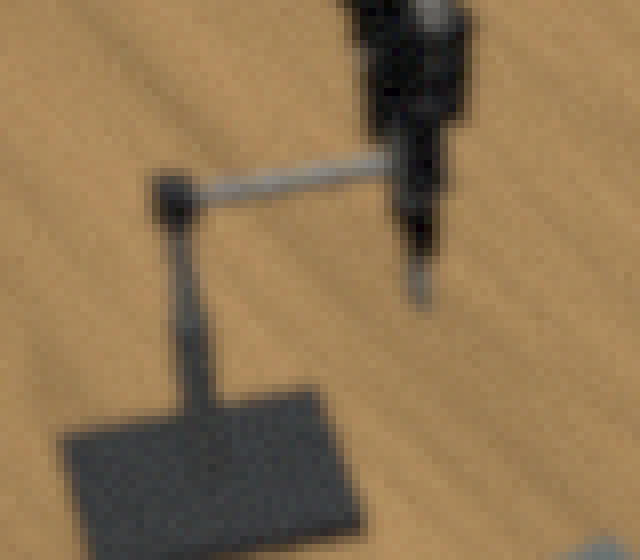

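The hook's end now runs into the key's silhouette at (395,160) and there is no contact force, so I'm carrying on along the hook.

```bash
python3 -m pendant '[{"delta_pos":[0.7,0,0],"spin":0,"grip":3.2},{"delta_pos":[1.5,0,0],"spin":0,"grip":3.2}]'
python3 -m pendant '[{"delta_pos":[0.8,0,0],"spin":0,"grip":3.2},{"delta_pos":[1.6,0,0],"spin":0,"grip":3.2},{"delta_pos":[2.4,0,0],"spin":0,"grip":3.2},{"delta_pos":[2.4,0,0],"spin":0,"grip":3.2}]'
python3 -m pendant '[{"delta_pos":[0,0,0.3],"spin":0,"grip":3.2},{"delta_pos":[0,0,0.6],"spin":0,"grip":3.2},{"delta_pos":[0,0,0.8],"spin":0,"grip":3.2},{"delta_pos":[0,0,0.8],"spin":0,"grip":3.2}]'
```

```text
t: 10.55
eef_pos: [508.8, -269.7, 136.3]
eef_rot: [0.0, 0.991, -0.136, 0.0]
wrist_force: [0.1, -0.1, -1.4]
grip_width: 35.5
t: 11.05
eef_pos: [532.1, -276.1, 136.3]
eef_rot: [0.0, 0.991, -0.135, 0.0]
wrist_force: [-0.7, -0.0, -0.7]
grip_width: 35.6
t: 11.55
eef_pos: [531.2, -276.0, 128.1]
eef_rot: [-0.0, 0.991, -0.136, -0.0]
wrist_force: [-0.1, -0.8, -1.0]
grip_width: 35.3
```

```bash
python3 -m pendant '[{"delta_pos":[0,0,0.2],"spin":0,"grip":3.2},{"delta_pos":[0,0,0.2],"spin":0,"grip":3.2}]'
python3 -m pendant '[{"delta_pos":[0,0,0.2],"spin":0,"grip":3.2},{"delta_pos":[0,0,0.2],"spin":0,"grip":3.2}]'
python3 -m pendant '[{"delta_pos":[0,0,0.15],"spin":0,"grip":3.2},{"delta_pos":[0,0,0.15],"spin":0,"grip":3.2}]'
```

```text
t: 11.8
eef_pos: [531.4, -276.0, 126.2]
eef_rot: [-0.0, 0.991, -0.136, -0.0]
wrist_force: [-0.4, 0.9, -0.2]
grip_width: 35.2
t: 12.05
eef_pos: [531.7, -276.0, 124.5]
eef_rot: [-0.0, 0.991, -0.136, 0.0]
wrist_force: [-0.2, 1.3, 0.5]
grip_width: 35.7
t: 12.3
eef_pos: [531.7, -276.0, 123.0]
eef_rot: [-0.0, 0.991, -0.136, 0.0]
wrist_force: [0.1, 1.7, 3.3]
grip_width: 35.5
```

```bash
python3 -m pendant '[{"delta_pos":[0,-0.1,-0.15],"spin":0,"grip":3.2},{"delta_pos":[0,-0.2,-0.15],"spin":0,"grip":3.2},{"delta_pos":[0,-0.2,-0.15],"spin":0,"grip":3.2}]'
python3 - <<'E'
from go import *
st()
s=viewer.grab_frame('scene')
a=cv2.resize(s['color'][100:170,180:260,::-1],(640,560),interpolation=3)
cv2.imwrite('pics/g5.png',a)
E
```

```text
t: 12.68
eef_pos: [531.9, -274.5, 124.3]
eef_rot: [0.0, 0.991, -0.136, 0.0]
wrist_force: [0.9, -0.8, 0.1]
grip_width: 35.9
t 12.68 pos [ 531.9 -274.5  124.3] F [ 0.9  -0.77  0.07] T [-0.26 -0.07 -0.01] w 35.9 q [ 0.39  0.47 -0.03  1.84  0.02  0.83 -1.49]
```

View pics/g5.png

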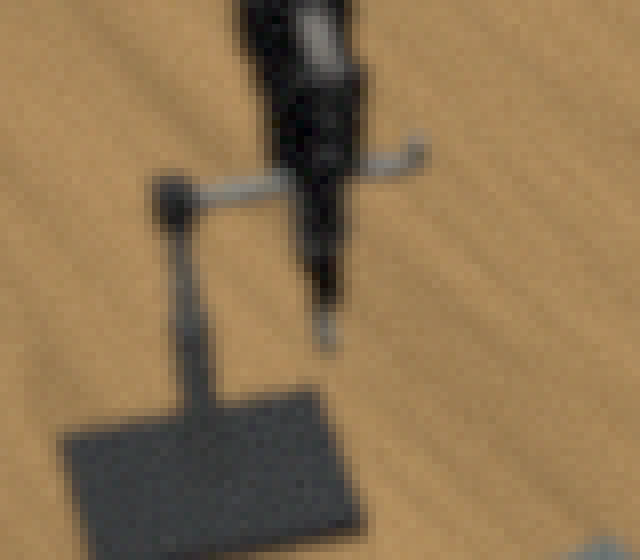

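The hook shows on both sides of the key, with its tip at (418,150), and it takes weight from below. The key is threaded, so I'm releasing it.

```bash
python3 -m pendant '[{"delta_pos":[0,0,0],"spin":0,"grip":3.8},{"delta_pos":[0,0,0],"spin":0,"grip":4.2},{"delta_pos":[0,0,0],"spin":0,"grip":6.0},{"delta_pos":[0,0,0],"spin":0,"grip":6.0},{"delta_pos":[0,0,0],"spin":0,"grip":6.0},{"delta_pos":[0,0,-3],"spin":0,"grip":6.0},{"delta_pos":[0,0,-7],"spin":0,"grip":6.0},{"delta_pos":[0,0,-11],"spin":0,"grip":6.0},{"delta_pos":[0,0,-11],"spin":0,"grip":6.0}]'
python3 - <<'E'
from go import *
st()
s=viewer.grab_frame('scene');t=viewer.grab_frame('top')
a=cv2.resize(s['color'][100:170,180:260,::-1],(400,350),interpolation=3);b=cv2.resize(t['color'][165:235,345:425,::-1],(400,350),interpolation=3)
cv2.imwrite('pics/g6.png',np.hstack([a,b]))
p=pt(FULL,22);to(*p,234,.09);to(480,-20,234,.09)
E
```

```text
t: 13.85
eef_pos: [533.9, -275.0, 238.0]
eef_rot: [0.001, 0.991, -0.136, 0.003]
wrist_force: [-0.3, 0.5, -0.0]
grip_width: 59.9
t 13.85 pos [ 533.9 -275.   238. ] F [-0.29  0.53 -0.05] T [ 0.03 -0.02 -0.01] w 59.9 q [ 0.39  0.35 -0.02  1.74  0.01  1.05 -1.48]
to [555.3 237.6 234. ] delta [-1.148e+01 -4.991e+01  2.000e-02] spin -20.7
to [480 -20 234] delta [-11.82 -23.08   0.03] spin -20.7
```

View pics/g6.png

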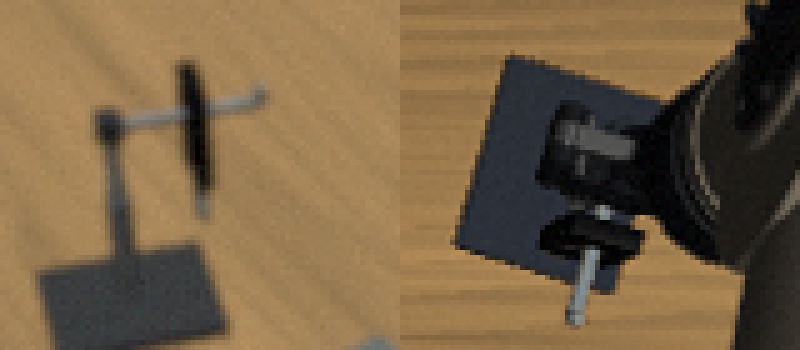

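The front key hangs on the spare hook in both views: scene crop (195,110), top crop (590,235). While I travel back I'll check the rear key's distance along the hook against the first picture.

```bash
python3 -m pendant '[{"delta_pos":[-4,-5,0],"spin":-5,"grip":6.0},{"delta_pos":[-8,-12,0],"spin":-12,"grip":6.0},{"delta_pos":[-11.8,-23,0],"spin":-20.7,"grip":6.0},{"delta_pos":[-11.8,-23,0],"spin":-20.7,"grip":6.0},{"delta_pos":[-11.8,-29,0],"spin":-20.7,"grip":6.0},{"delta_pos":[-11.8,-35,0],"spin":-20.7,"grip":6.0},{"delta_pos":[-11.8,-41,0],"spin":-20.7,"grip":6.0},{"delta_pos":[-11.6,-47,0],"spin":-20.7,"grip":6.0},{"delta_pos":[-11.5,-49.9,0],"spin":-20.7,"grip":6.0},{"delta_pos":[-11.5,-49.9,0],"spin":-20.7,"grip":6.0},{"delta_pos":[-11.5,-49.9,0],"spin":-20.7,"grip":6.0},{"delta_pos":[-11.5,-49.9,0],"spin":-20.7,"grip":6.0},{"delta_pos":[-11.5,-49.9,0],"spin":-20.7,"grip":6.0}]'
python3 - <<'E'
from go import *
import pickle
s,t=pickle.load(open('f0.pkl','rb'))
for d in (16,28,54,66): print(d,((proj(t,[*pt(FULL,d),155.5])-[155,165])*4+1.5).round(1))
g=t['color'][:, :, :].astype(int).sum(2)
print(g[188:220,173].tolist());print(g[188:220,168].tolist())
st();to(*pt(FULL,22),111,.09)
E
```

```text
t: 15.58
eef_pos: [555.3, 236.3, 234.4]
eef_rot: [0.0, 0.999, 0.044, 0.0]
wrist_force: [-0.2, 0.4, -0.5]
grip_width: 60.0
16 [[ 64.3 113.8]]
28 [[ 65.  133.6]]
54 [[ 66.7 176.7]]
66 [[ 67.5 196.7]]
[134, 143, 152, 124, 195, 291, 79, 42, 59, 71, 18, 71, 404, 413, 404, 398, 412, 413, 422, 403, 413, 424, 154, 27, 41, 72, 91, 0, 369, 352, 350, 354]
[141, 135, 111, 136, 133, 150, 40, 40, 52, 52, 50, 16, 3, 0, 121, 140, 142, 145, 138, 145, 141, 146, 95, 47, 38, 46, 78, 26, 2, 84, 368, 321]
t 15.57 pos [555.3 236.3 234.4] F [-0.2   0.41 -0.51] T [-0.06  0.07  0.02] w 60.0 q [-0.24  0.38 -0.34  1.71  0.14  1.08 -2.11]
to [555.3 237.6 111. ] delta [ 1.000e-02 -1.400e-01  1.234e+01] spin -0.1
```

```bash
python3 -m pendant '[{"delta_pos":[-0.1,0.1,3],"spin":0,"grip":6.0},{"delta_pos":[-0.1,0.1,6],"spin":0,"grip":6.0},{"delta_pos":[-0.1,0.1,9],"spin":0,"grip":6.0},{"delta_pos":[-0.1,0.1,11.5],"spin":0,"grip":6.0},{"delta_pos":[-0.1,0.1,12.3],"spin":0,"grip":6.0},{"delta_pos":[-0.1,0.1,12.3],"spin":0,"grip":6.0}]'
python3 -m pendant '[{"delta_pos":[0,0,0],"spin":0,"grip":4.0},{"delta_pos":[0,0,0],"spin":0,"grip":3.2},{"delta_pos":[0,0,0],"spin":0,"grip":3.2},{"delta_pos":[0,0,0],"spin":0,"grip":3.2},{"delta_pos":[0,0,0],"spin":0,"grip":3.2},{"delta_pos":[0,0,0],"spin":0,"grip":3.2}]' 40
python3 -m pendant '[{"delta_pos":[0,0,-0.3],"spin":0,"grip":3.2},{"delta_pos":[0,0,-0.7],"spin":0,"grip":3.2},{"delta_pos":[0,0,-1.1],"spin":0,"grip":3.2},{"delta_pos":[0,0,-1.4],"spin":0,"grip":3.2},{"delta_pos":[0,0,-1.4],"spin":0,"grip":3.2}]'
```

```text
t: 16.32
eef_pos: [554.4, 236.1, 111.5]
eef_rot: [0.0, 0.999, 0.044, -0.0]
wrist_force: [0.0, 0.2, 0.1]
grip_width: 60.1
t: 17.08
eef_pos: [555.0, 237.4, 111.8]
eef_rot: [-0.001, 0.999, 0.045, 0.001]
wrist_force: [3.2, 4.6, 3.2]
grip_width: 35.8
t: 17.7
eef_pos: [554.3, 236.0, 125.4]
eef_rot: [0.0, 0.999, 0.044, -0.0]
wrist_force: [-0.6, -0.1, -0.6]
grip_width: 35.3
```

```bash
python3 -m pendant '[{"delta_pos":[-0.8,0,0],"spin":0,"grip":3.2},{"delta_pos":[-1.8,0,0],"spin":0,"grip":3.2},{"delta_pos":[-2.8,0,0],"spin":0,"grip":3.2},{"delta_pos":[-3.8,0,0],"spin":0,"grip":3.2}]'
python3 -m pendant '[{"delta_pos":[-1,0,0],"spin":0,"grip":3.2},{"delta_pos":[-2,0,0],"spin":0,"grip":3.2},{"delta_pos":[-3,0,0],"spin":0,"grip":3.2}]'
python3 -m pendant '[{"delta_pos":[-1,0,0],"spin":0,"grip":3.2},{"delta_pos":[-2,0,0],"spin":0,"grip":3.2},{"delta_pos":[-3,0,0],"spin":0,"grip":3.2},{"delta_pos":[-4.2,0,0],"spin":0,"grip":3.2},{"delta_pos":[-4.2,0,0],"spin":0,"grip":3.2},{"delta_pos":[-4.2,0,-5],"spin":0,"grip":3.2},{"delta_pos":[-4.2,0,-9],"spin":0,"grip":3.2},{"delta_pos":[-4.2,0,-9],"spin":0,"grip":3.2}]'
python3 - <<'E'
from go import *
st();to(536.5,-1.5,215,.08)
E
```

```text
t: 18.2
eef_pos: [515.5, 232.9, 125.3]
eef_rot: [0.0, 0.999, 0.045, -0.0]
wrist_force: [-0.3, 0.4, -0.8]
grip_width: 35.4
t: 18.58
eef_pos: [486.0, 230.3, 125.4]
eef_rot: [-0.0, 0.999, 0.045, 0.0]
wrist_force: [0.3, 0.2, -1.1]
grip_width: 35.0
t: 19.58
eef_pos: [447.0, 227.9, 218.6]
eef_rot: [-0.001, 0.999, 0.044, 0.003]
wrist_force: [-0.1, -1.3, -0.5]
grip_width: 35.4
t 19.57 pos [447.  227.9 218.6] F [-0.06 -1.34 -0.55] T [0.03 0.02 0.05] w 35.4 q [-0.26  0.23 -0.39  1.96  0.11  0.96 -2.18]
to [536.5  -1.5 215. ] delta [ 6.88 23.64  0.34] spin 0.5
```

```bash
python3 -m pendant '[{"delta_pos":[2,6,0.3],"spin":0.5,"grip":3.2},{"delta_pos":[4,12,0.3],"spin":0.5,"grip":3.2},{"delta_pos":[6,18,0.3],"spin":0.5,"grip":3.2},{"delta_pos":[6.9,23.6,0.3],"spin":0.5,"grip":3.2},{"delta_pos":[6.9,23.6,0.3],"spin":0.5,"grip":3.2},{"delta_pos":[6.9,23.6,3],"spin":0.5,"grip":3.2},{"delta_pos":[6.9,23.6,6],"spin":0.5,"grip":3.2},{"delta_pos":[6.9,23.6,6],"spin":0.5,"grip":3.2}]'
python3 - <<'E'
from go import *
st()
s=viewer.grab_frame('scene');t=viewer.grab_frame('top')
a=cv2.resize(s['color'][160:210,240:290,::-1],(500,500),interpolation=3);b=cv2.resize(t['color'][185:235,240:270,::-1],(300,500),interpolation=3)
cv2.imwrite('pics/g7.png',np.hstack([a,b]))
x,y,z=monitor.get_obs()['eef_pos']
print(((proj(s,[[x,y,z-57.4],[x,y,z-27.4],[x,y,85],[536.5,-1.5,85]])-[240,160])*10+4.5).round(0).tolist())
E
```

```text
t: 20.58
eef_pos: [532.1, -1.6, 152.6]
eef_rot: [-0.0, 0.999, 0.041, -0.003]
wrist_force: [-0.3, -0.8, 0.0]
grip_width: 35.1
t 20.57 pos [532.1  -1.6 152.6] F [-0.28 -0.78  0.02] T [0.04 0.   0.09] w 35.1 q [ 0.08  0.35 -0.23  1.96  0.1   0.85 -1.7 ]
[[295.0, 264.0], [297.0, 179.0], [294.0, 299.0], [288.0, 303.0]]
```

View pics/g7.png

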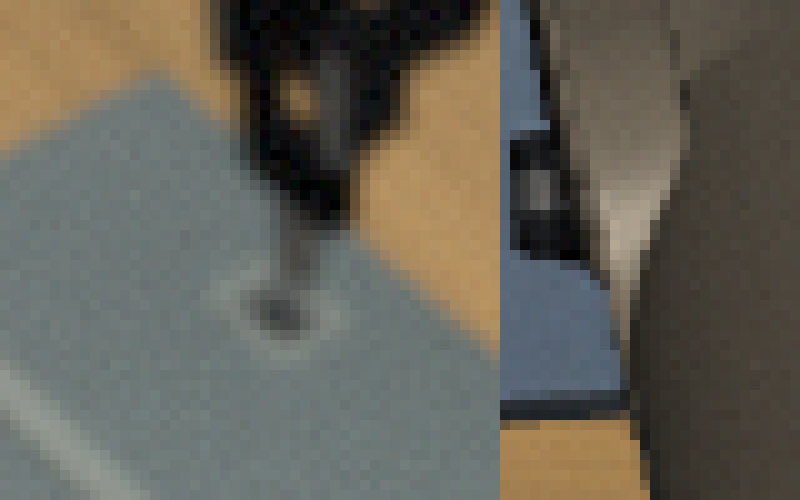

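In the scene crop the blade's end is near (297,275) and the slot near (280,313). With the top view's estimate, the mouth is about 4.5 mm further in +x. I'll settle there, then check the position.

```bash
python3 -m pendant '[{"delta_pos":[0,0,0],"spin":0,"grip":3.2},{"delta_pos":[0,0,0],"spin":0,"grip":3.2},{"delta_pos":[0,0,0],"spin":0,"grip":3.2}]'
python3 - <<'E'
from go import *
st();to(536.6,-1.2,146,.08)
E
```

```text
t: 21.05
eef_pos: [534.9, -2.3, 155.9]
eef_rot: [0.0, 0.999, 0.04, 0.001]
wrist_force: [0.2, 0.0, -1.1]
grip_width: 35.4
t 21.05 pos [534.9  -2.3 155.9] F [ 0.17  0.02 -1.09] T [0.02 0.   0.01] w 35.4 q [ 0.08  0.35 -0.23  1.95  0.1   0.85 -1.7 ]
to [536.6  -1.2 146. ] delta [ 0.18 -0.1   0.99] spin 0.0
```

```bash
python3 -m pendant '[{"delta_pos":[0.15,-0.1,0.3],"spin":0,"grip":3.2},{"delta_pos":[0.17,-0.1,0.7],"spin":0,"grip":3.2},{"delta_pos":[0.17,-0.1,1.0],"spin":0,"grip":3.2},{"delta_pos":[0.17,-0.1,1.0],"spin":0,"grip":3.2},{"delta_pos":[0.17,-0.1,1.0],"spin":0,"grip":3.2}]'
python3 -m pendant '[{"delta_pos":[0,0,0.2],"spin":0,"grip":3.2},{"delta_pos":[0,0,0.4],"spin":0,"grip":3.2},{"delta_pos":[0,0,0.4],"spin":0,"grip":3.2}]'
python3 -m pendant '[{"delta_pos":[0,0,0.15],"spin":0,"grip":3.2},{"delta_pos":[0,0,0.3],"spin":0,"grip":3.2},{"delta_pos":[0,0,0.3],"spin":0,"grip":3.2}]'
```

```text
t: 21.68
eef_pos: [536.1, -1.2, 145.3]
eef_rot: [-0.0, 0.999, 0.04, -0.0]
wrist_force: [-0.8, 0.3, -0.6]
grip_width: 35.5
t: 22.05
eef_pos: [536.3, -1.2, 141.2]
eef_rot: [0.0, 0.999, 0.04, 0.0]
wrist_force: [-0.1, -0.4, -0.6]
grip_width: 35.3
t: 22.42
eef_pos: [536.2, -1.2, 138.2]
eef_rot: [-0.0, 0.999, 0.04, 0.0]
wrist_force: [1.3, 0.3, -1.0]
grip_width: 35.5
```

```bash
python3 -m pendant '[{"delta_pos":[0,0,0.2],"spin":0,"grip":3.2},{"delta_pos":[0,0,0.4],"spin":0,"grip":3.2},{"delta_pos":[0,0,0.4],"spin":0,"grip":3.2}]'
python3 -m pendant '[{"delta_pos":[0,0,0.2],"spin":0,"grip":3.2},{"delta_pos":[0,0,0.5],"spin":0,"grip":3.2},{"delta_pos":[0,0,0.5],"spin":0,"grip":3.2}]'
```

```text
t: 22.8
eef_pos: [536.2, -1.2, 134.2]
eef_rot: [-0.0, 0.999, 0.04, 0.0]
wrist_force: [1.5, -0.3, -1.0]
grip_width: 35.4
t: 23.18
eef_pos: [536.2, -1.2, 129.1]
eef_rot: [-0.0, 0.999, 0.04, 0.0]
wrist_force: [1.1, 0.1, -0.1]
grip_width: 35.5
```

```bash
python3 -m pendant '[{"delta_pos":[0.1,0,0.2],"spin":0,"grip":3.2},{"delta_pos":[0.1,0,0.5],"spin":0,"grip":3.2},{"delta_pos":[0.1,0,0.5],"spin":0,"grip":3.2}]'
python3 -m pendant '[{"delta_pos":[0,0,0.3],"spin":0,"grip":3.2},{"delta_pos":[0,0,0.6],"spin":0,"grip":3.2},{"delta_pos":[0,0,0.6],"spin":0,"grip":3.2}]'
python3 -m pendant '[{"delta_pos":[0,0,0.2],"spin":0,"grip":3.2},{"delta_pos":[0,0,0.4],"spin":0,"grip":3.2},{"delta_pos":[0,0,0.4],"spin":0,"grip":3.2}]'
```

```text
t: 23.55
eef_pos: [536.7, -1.2, 123.9]
eef_rot: [0.0, 0.999, 0.04, -0.001]
wrist_force: [-0.2, -0.6, -1.5]
grip_width: 35.5
t: 23.92
eef_pos: [536.9, -1.2, 118.0]
eef_rot: [0.0, 0.999, 0.04, -0.0]
wrist_force: [-1.1, -0.3, -0.3]
grip_width: 35.6
t: 24.3
eef_pos: [537.3, -1.1, 114.4]
eef_rot: [0.0, 0.999, 0.04, 0.0]
wrist_force: [-0.5, 0.1, 1.9]
grip_width: 35.6
```

```bash
python3 -m pendant '[{"delta_pos":[0,0,0.1],"spin":0,"grip":3.2},{"delta_pos":[0,0,0.1],"spin":0,"grip":3.2},{"delta_pos":[0,0,0.1],"spin":0,"grip":3.2}]'
python3 -m pendant '[{"delta_pos":[0,0,0.1],"spin":0,"grip":3.2},{"delta_pos":[0,0,0.1],"spin":0,"grip":3.2},{"delta_pos":[0,0,0.1],"spin":0,"grip":3.2}]'
```

```text
t: 24.68
eef_pos: [537.3, -1.1, 113.5]
eef_rot: [0.0, 0.999, 0.04, 0.0]
wrist_force: [-0.4, -1.0, 4.8]
grip_width: 35.6
t: 25.05
eef_pos: [537.3, -1.1, 112.7]
eef_rot: [0.0, 0.999, 0.04, 0.0]
wrist_force: [-1.5, -0.2, 6.9]
grip_width: 35.7
```

The 3 N/mm slope matches the box's rubber feet, so the shoulder is bearing on the top. I'll unload, release, back off and look.

```bash
python3 -m pendant '[{"delta_pos":[0,0,-0.1],"spin":0,"grip":3.2},{"delta_pos":[0,0,-0.2],"spin":0,"grip":3.2},{"delta_pos":[0,0,-0.2],"spin":0,"grip":3.2},{"delta_pos":[0,0,-0.2],"spin":0,"grip":4.2},{"delta_pos":[0,0,-0.2],"spin":0,"grip":6.0},{"delta_pos":[0,0,-0.2],"spin":0,"grip":6.0},{"delta_pos":[0,0,-0.2],"spin":0,"grip":6.0},{"delta_pos":[0,0,-3],"spin":0,"grip":6.0},{"delta_pos":[0,0,-7],"spin":0,"grip":6.0},{"delta_pos":[0,0,-12],"spin":0,"grip":6.0},{"delta_pos":[-4,0,-15],"spin":0,"grip":6.0},{"delta_pos":[-8,0,-15],"spin":0,"grip":6.0},{"delta_pos":[-8,0,-15],"spin":0,"grip":6.0},{"delta_pos":[-8,0,-15],"spin":0,"grip":6.0}]'
python3 - <<'E'
from go import *
st()
s=viewer.grab_frame('scene');t=viewer.grab_frame('top')
save(s,'full.png')
a=cv2.resize(s['color'][150:210,235:305,::-1],(700,600),interpolation=3)
for L in ([[x,y,z] for x in (-6,6) for y in(-18,18) for z in (85,156)],):
    P0=R.from_euler('z',.08).apply([[p[0],p[1],0] for p in L])+[[536.6,-1.2,p[2]] for p in L]
    px=(proj(s,P0)-[235,150])*10+4.5
    for q in px: cv2.circle(a,tuple(int(v) for v in q),3,(0,0,255),1)
    print(px.round().tolist())
cv2.imwrite('pics/g8.png',a)
E
```

```text
t: 26.8
eef_pos: [458.0, -7.5, 262.5]
eef_rot: [0.0, 0.999, 0.04, 0.0]
wrist_force: [0.5, -0.1, -0.0]
grip_width: 60.3
t 26.8 pos [458.   -7.5 262.5] F [ 0.46 -0.09 -0.02] T [-0.01 -0.   -0.02] w 60.3 q [ 0.12  0.1  -0.25  2.    0.03  1.05 -1.64]
[[313.0, 356.0], [317.0, 153.0], [399.0, 432.0], [408.0, 229.0], [278.0, 375.0], [280.0, 173.0], [364.0, 452.0], [371.0, 249.0]]
```

View pics/g8.png

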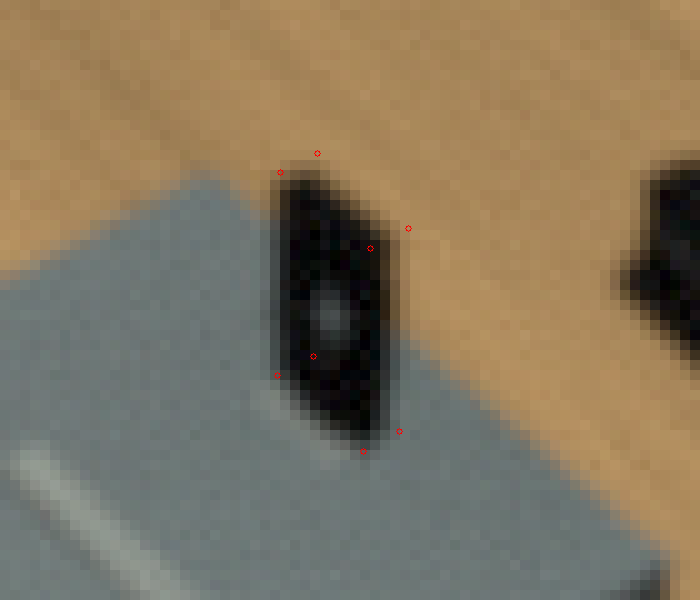

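The key stands upright in the lock with no blade showing: foot at about (370,440), top at about (300,175). The picture is only good to about 3 mm in height. The home height of the head's top is 156 mm, so I'll check it with a gentle touch from above using shut fingers.

```bash
python3 -m pendant '[{"delta_pos":[4,0,0],"spin":0,"grip":0},{"delta_pos":[7.9,0,0],"spin":0,"grip":0},{"delta_pos":[7.9,0,0],"spin":0,"grip":0},{"delta_pos":[7.9,0,4],"spin":0,"grip":0},{"delta_pos":[7.9,0,8],"spin":0,"grip":0},{"delta_pos":[7.9,0,9.5],"spin":0,"grip":0},{"delta_pos":[7.9,0,9.5],"spin":0,"grip":0},{"delta_pos":[7.9,0,9.5],"spin":0,"grip":0}]'
python3 -m pendant '[{"delta_pos":[0,0,0.2],"spin":0,"grip":0},{"delta_pos":[0,0,0.5],"spin":0,"grip":0},{"delta_pos":[0,0,0.5],"spin":0,"grip":0}]'
```

```text
t: 27.9
eef_pos: [537.2, -1.1, 168.8]
eef_rot: [-0.0, 0.999, 0.04, 0.001]
wrist_force: [0.1, 0.5, 0.3]
grip_width: 0.2
t: 28.28
eef_pos: [536.1, -1.2, 162.3]
eef_rot: [0.0, 0.999, 0.04, 0.0]
wrist_force: [0.3, 0.3, 0.2]
grip_width: 0.2
```

```bash
for i in 1 2; do python3 -m pendant '[{"delta_pos":[0,0,0.1],"spin":0,"grip":0},{"delta_pos":[0,0,0.2],"spin":0,"grip":0},{"delta_pos":[0,0,0.2],"spin":0,"grip":0}]'; done
python3 -m pendant '[{"delta_pos":[0,0,0.1],"spin":0,"grip":0},{"delta_pos":[0,0,0.2],"spin":0,"grip":0},{"delta_pos":[0,0,0.2],"spin":0,"grip":0}]'
```

```text
t: 28.65
eef_pos: [536.1, -1.2, 160.2]
eef_rot: [-0.0, 0.999, 0.04, -0.0]
wrist_force: [0.4, -0.3, 0.7]
grip_width: -0.0
t: 29.02
eef_pos: [536.0, -1.2, 158.2]
eef_rot: [0.0, 0.999, 0.04, -0.0]
wrist_force: [-0.2, -0.7, 0.2]
grip_width: -0.5
t: 29.4
eef_pos: [536.1, -1.2, 156.2]
eef_rot: [0.0, 0.999, 0.04, -0.0]
wrist_force: [0.4, 0.8, -0.6]
grip_width: -0.0
```

```bash
python3 -m pendant '[{"delta_pos":[0,0,0.1],"spin":0,"grip":0},{"delta_pos":[0,0,0.1],"spin":0,"grip":0},{"delta_pos":[0,0,0.1],"spin":0,"grip":0}]'; python3 -m pendant '[{"delta_pos":[0,0,0.1],"spin":0,"grip":0},{"delta_pos":[0,0,0.1],"spin":0,"grip":0},{"delta_pos":[0,0,0.1],"spin":0,"grip":0}]'
```

```text
t: 29.78
eef_pos: [536.3, -1.2, 155.5]
eef_rot: [0.0, 0.999, 0.04, 0.0]
wrist_force: [0.3, -0.2, 0.3]
grip_width: -0.2
t: 30.15
eef_pos: [536.4, -1.2, 154.6]
eef_rot: [0.0, 0.999, 0.04, 0.0]
wrist_force: [-1.0, 0.2, 4.1]
grip_width: -0.1
```

Contact came at about 155.5 mm against 156 expected, with the box's own stiffness, so the key is fully home. Backing off for a final look.

```bash
python3 -m pendant '[{"delta_pos":[0,0,-2],"spin":0,"grip":0},{"delta_pos":[0,0,-7],"spin":0,"grip":0},{"delta_pos":[-4,0,-11],"spin":0,"grip":0},{"delta_pos":[-8,0,-13],"spin":0,"grip":0},{"delta_pos":[-8,0,-13],"spin":0,"grip":0},{"delta_pos":[-8,0,-13],"spin":0,"grip":0},{"delta_pos":[-8,0,-13],"spin":0,"grip":0}]'
python3 - <<'E'
from go import *
st()
s=viewer.grab_frame('scene');save(s,'final.png',(140,100,400,320),3)
E
```

```text
t: 31.02
eef_pos: [456.7, -7.6, 283.4]
eef_rot: [-0.0, 0.999, 0.04, -0.001]
wrist_force: [0.1, -0.5, -0.7]
grip_width: 0.2
t 31.02 pos [456.7  -7.6 283.4] F [ 0.14 -0.47 -0.66] T [-0.05  0.03 -0.02] w 0.2 q [ 0.13  0.08 -0.26  1.97  0.02  1.1  -1.63]
```

View pics/final.png

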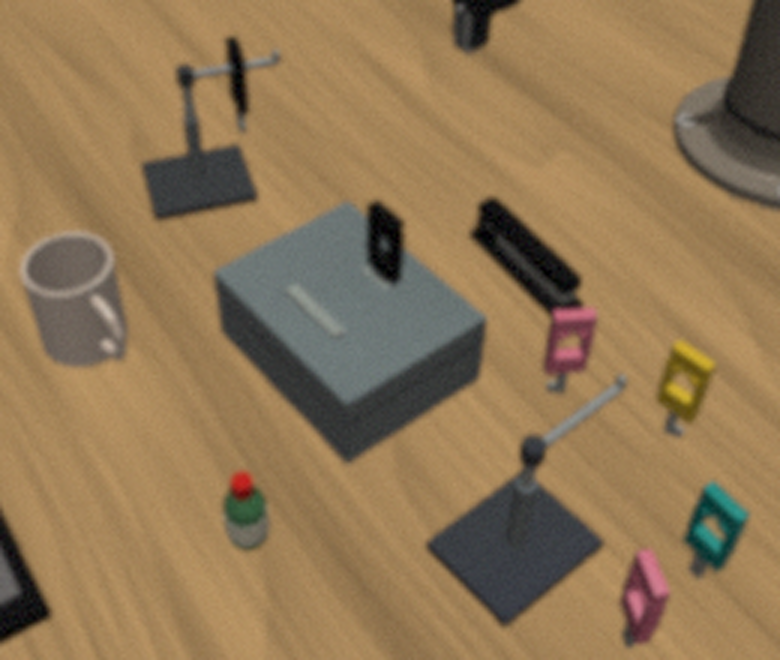

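The front key hangs on the spare hook at (237,85), the rear key is upright in the lock at (385,240), and the crowded hook is empty. The bystanders and look-alikes have not moved.

```bash
python3 -c "
from workcell import env
print(env.sign_off())"
```

```text
the job is handed in; nothing more can be done
None
```

The job is done and handed in at about 31 s of the 69 s allowed; no verdict was reported. The front key hangs on the spare hook, and the rear key is upright and fully home in the lock, with the gripper clear of both.

- **Front key:** I lifted it off the crowded hook, threaded it onto the spare hook at a height of about 141 mm, and let go. The last picture shows it hanging there.
- **Rear key:** It went into the lock, and the shoulder met the box top with the give of the box's rubber feet (about 3 N/mm). A touch from above with shut fingers found the head's top at about 155.5 mm, against 156 mm expected.
- **Forces:** The highest readings between moves were about 7 N vertically at the lock and about 6.5 N in all (4.6 N sideways) while closing on the rear key. That load disappeared once the key was lifted.
- **Other things:** The last picture shows the bystanders and look-alikes where they were.
- **Disagreements:** The scene camera was about 1 to 1.5 pixels (3 to 4 mm) off from the top camera and the arm. The shoulder also met the box about 2 to 3 mm earlier than I had worked out from the grasp, which is why I did the touch from above.

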